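# Release a dead drawer lock with a dowel

## Task

The electric lock of the label drawer is dead. Take the wooden dowel from the tool block, push the spring catch down through the release hole in the rear of the drawer cabinet's top until the drawer springs out - feel for the catch and press it gently, it is light and bends if it is forced - then stand the dowel back in its hole in the block and pull the drawer fully open. Leave the other things where they are.

Things in the scene. Friction and masses are not known exactly. Their poses are not given: they have to be found in the camera images.
- unit: Grey steel drawer cabinet fixed to the bench, 240 mm deep (x), 220 wide (y), 90 high, flat top. Origin: middle of the underside. The drawer comes out at its -x side (towards the robot's right). Behind the drawer is a light rocker catch; pressing its tail down lifts its tooth off the drawer. The dowel pressing cabinet or catch with over 25 N does damage.
- hole (a point): Centre of the dark round release hole, level with the cabinet's top, 95 mm behind its middle. 14 mm wide, 1 mm chamfer, top 4 mm thick. Below is the flat 18 mm stud head of the catch's tail, set 14 to 38 mm under the top (differs by cabinet). It starts to move at 3 to 6 N; the drawer lets go 6 to 7 mm further down at 5 to 8 N; a hard stop comes at 9 to 10 mm.
- drawer (a joint): How far the drawer is out (m): 0 shut and caught, 0.100 fully open at its stop. When let go, a spring drives it out to some 45 to 60 mm within a second; from there it slides with 1 to 2 N of drag and stays where it is left.
- handle (a point): Middle of the drawer's steel bar handle; moves with the drawer. Level bar 10 mm thick, 110 mm long across the front (along the cabinet's y), 35 mm in front of the drawer's face, 66 mm above the bench, 24 mm below the cabinet's top; nothing above it.
- dowel: Plain beech dowel, 12 mm thick, 140 mm long, 12 g, loose, standing upright in the tool block with 100 mm showing above it. Origin: centre of its lower end; z along it, upward.
- dowel_tip (a point): Centre of the dowel's lower end (slightly chamfered).
- stand: Wooden tool block fixed to the bench, 60 mm (x) by 130 mm (y), 50 mm high. Origin: middle of the underside. Along its y from the -y end: the dowel's hole, then two fixed things, a marker (50 mm from the dowel, top 135 mm above the bench) and an awl with a turned handle (89 mm from the dowel, top 125 mm above the bench).
- stand_hole (a point): Mouth of the dowel's hole in the tool block, 50 mm above the bench: 15 mm wide, 40 mm deep, chamfered; 42 mm from the block's middle on its -y side.
- roll: Small loose white label roll, 56 mm wide, 32 high, lying on the cabinet's top. Leave alone. Origin: middle of its underside.
- mug: White mug, 90 mm high, on the bench beyond the cabinet. Leave alone. Origin: middle of its underside.
- scanner: Black and grey hand-held barcode scanner, about 170 mm long, lying on the bench to the right. Leave alone. Origin: middle of its handle.
Not all that is in view belongs to the job. Leave any blue or yellow look-alike of the stand alone.

How it is judged:
By the outcome, as a careful person would: the job done as asked, in the order asked, and still so for the second after the job is handed in, with the robot touching nothing.
It also fails if it takes over 72 s, if anything falls off the work surface, if the arm or the gripper's body presses on something with over 40 N, if the wrist force passes 120 N, or if a joint passes its speed limit or range.

## Robot

A 6-joint arm with a two-finger parallel gripper is mounted at the origin on the work surface. World frame = base frame: x ahead of the robot, y to its left, z up, the work surface at z = 0. Lengths are in m, angles in degrees, forces in N, time in s.
With the tool pointing down it reaches from about 0.25 to 0.725 m from the base axis. Payload 9.7 kg.
Tool frame: the origin (TCP) lies on the centre line of the jaws, within the pads' length; the fingertips stand 19 mm ahead of it and the grasp point (between the pads) is the TCP (bot.tcp_to_tips is the z of the fingertips in the tool frame, in m); z points along the fingers, y is the line along which they close (so a half turn about z gives the same grasp; the last joint's range is limited). The gripper opens to 85 mm and grips with 20 to 120 N. Pads are 22 mm wide; open, the fingers measure 114 mm over their backs; the gripper's body (76 mm by 85 mm) begins 54 mm behind the grasp point. The pads swing forward as they close: fully open they stand 13 mm farther back than shut.
Start: joints at [68.755, 4.979, 10.078, 95.1, 0, 90], TCP at [0.199, 0.513, 0.25] pointing down, gripper open.
Joint ranges: [-179.16, 179.16], [-48.56, 103.87], [-65.8, 70.77], [-126.05, 130.52], [-82.76, 87.17], [-180, 180]. Speed limits (degrees/s): [127.2, 127.2, 147.25, 180, 180, 180].

## Interface

Orientations are given as [roll, pitch, yaw] about the fixed x, y, z axes, in that order (R = Rz(yaw) Ry(pitch) Rx(roll)).
In Python, from workcell import bot gives the robot as it stands. The module is installed in compiled form; this text tells all that it offers.
- The arm moves only by the tool play_rows, never from a script. Its argument "increments" is a list of rows, each an object with "slide": the shift along the tool's x, y, z in mm, a list of three; "angular": the turn, a rotation vector about the tool's x, y, z in degrees, a list of three; "claw": the opening, from -1 (shut) to 1 (fully open). In form: [{"slide": [x, y, z], "angular": [rx, ry, rz], "claw": claw}, ...]. A call has 1 to 8 rows; each row shifts and turns the commanded pose from where the row before left it, along the tool's axes as they then stand; what a row does not reach is not made up. A row lasts 1/10 s, in which the tool goes at most 50 mm and 8.59 degrees, less where a joint would pass 70% of its speed; a pose out of reach is approached as far as the arm can. A call is refused whole if a number of a shift passes 50 or a number of a turn 8.59, either way. A call with a gripper value outside its range is refused whole. The fingers move at their own pace and stop on an object; "squeeze" is the grip in N (left out, the last holds). Time passes only in rows, so rows that do not move let the fingers close. It gives the time, the measured TCP pose, the force, the opening and the grip force at its end, in the units of the state.
- bot.get_obs(): the state, without advancing time (a new reading comes with each control period).
- bot.camera(name): name is "scene" or "side" or "wrist"; returns the picture (480x640x3 uint8, red, green, blue); there is no depth.
- bot.camera_info(name): a dict with "fovy" (degrees; the focal length in pixels is half the picture's height over the tangent of half this angle, whatever the lens; pixels are square), "cx", "cy" (the principal point, pixels), "R" (3x3) and "t" (3): a world point X has camera coordinates R X + t. Camera axes: x right, y down, z forward; pixel columns grow to the right and rows downward; lengths in m; the calibration is good to about 2 mm. A picture is of the moment at which its call begins: read the wrist's pose just before it. camera_info takes no time and is no camera call; for the wrist camera it gives the pose at the moment of the call.
- bot.job_done(): hands the job in; it is judged then, once.
The state is a dict: "time": time; "q": joint angles; "qd": joint speeds; "joint_efforts": joint torques, N m; "ee_pos": TCP position; "tcp_rot": TCP orientation; "wrist_force": force on the tool from outside, world axes, zero at the start; "torque": the same for the moment, N m; "opening": finger opening in m; "grasp_force": force on a finger pad.
Only numpy, scipy, OpenCV 4.12 (cv2) and the standard library are available. Lean on these libraries where they do the work, as an engineer would, in place of code of your own. Each camera call takes 0.05 s, during which the arm holds its last target. There are 200 camera calls.

## Working session

There is one attempt and no reset: what is moved stays moved. The work goes in short steps, Python scripts to look and compute and a tool call to move; the robot and the scene stay as the last step left them, time stands still between calls to the robot, and variables do not carry over. Pictures are saved under pics/ and viewed, at most 11 in all, crops included, and the job is handed in when it is done.

Besides the shell and the picture viewer there is one more tool, called after ">>>" in YAML: its name, and indented under it one key for each argument. play_rows: Moves the arm, as the interface text tells. Its arguments: {"type":"object","properties":{"increments":{"type":"array"},"squeeze":{"type":"number"}},"required":["increments"]}

```bash
mkdir -p pics; cat > h.py <<'E'
import numpy as np, cv2
from workcell import bot
def snap(name,fn):
    i=bot.camera_info(name); im=bot.camera(name); cv2.imwrite('pics/'+fn,im[:,:,::-1]); np.save('pics/'+fn+'.npy',np.array([i],dtype=object),allow_pickle=True); return im,i
def info(fn): return np.load('pics/'+fn+'.npy',allow_pickle=True)[0]
def ray(i,u,v):
    f=240/np.tan(np.radians(i['fovy'])/2); R=np.array(i['R']);t=np.array(i['t'])
    return -R.T@t, R.T@np.array([(u-i['cx'])/f,(v-i['cy'])/f,1])
def onz(i,u,v,z):
    o,d=ray(i,u,v); return o+d*(z-o[2])/d[2]
def proj(i,X):
    f=240/np.tan(np.radians(i['fovy'])/2); c=np.array(i['R'])@np.array(X)+np.array(i['t']); return np.array([f*c[0]/c[2]+i['cx'],f*c[1]/c[2]+i['cy']])
E
python3 - <<'E'
from h import *
for n in('scene','side','wrist'):
    im,i=snap(n,n+'0.png'); print(n,i['fovy'],np.round(-np.array(i['R']).T@i['t'],3), np.round(np.array(i['R'])[2],2))
print(bot.get_obs())
E
```

```text
scene 50.398887577744276 [1.294 0.709 0.702] [-0.61 -0.58 -0.54]
side 49.97310132029285 [ 0.086 -0.773  1.227] [ 0.35  0.54 -0.77]
wrist 68.40628163136934 [0.131 0.541 0.372] [ 0.27 -0.11 -0.96]
{'time': 0.15, 'q': array([ 6.87546656e+01,  5.00620019e+00,  1.00436724e+01,  9.50994272e+01,
       -1.82562590e-03,  8.99998609e+01]), 'qd': array([ 0.06675292, -0.15720643,  0.18858799,  0.11620508, -0.02066646,
        0.10907033]), 'joint_efforts': array([ 8.90464307e-04, -5.20763147e+01,  4.65045011e+01,  1.39778625e-02,
        5.06033155e-05, -4.06063151e-06]), 'ee_pos': array([0.19924984, 0.51247026, 0.24971263]), 'tcp_rot': array([-1.79938045e+02,  1.82547444e-03,  1.58754807e+02]), 'wrist_force': array([-0.24290046, -0.51238816,  0.5959812 ]), 'torque': array([0.04305661, 0.01634447, 0.0387533 ]), 'grasp_force': 0.0, 'opening': 0.08542211028269907}
```

View pics/scene0.png

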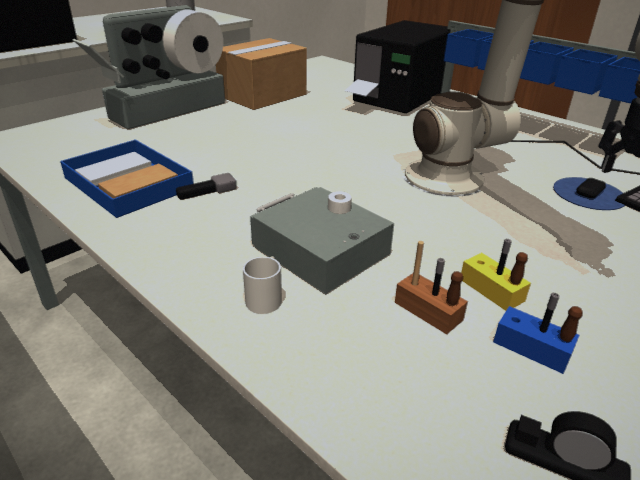

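View pics/side0.png

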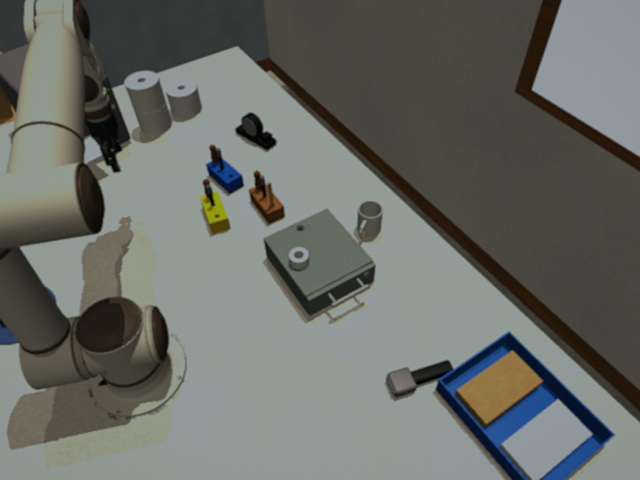

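The scene picture shows three blocks: wood/brown (430,300), holding the only dowel (418,262), plus yellow (495,280) and blue (537,337) look-alikes without one. I take the brown one. The cabinet is at (320,235), with the hole at (354,236), the roll at (340,203) and the handle at (275,203).

```bash
python3 - <<'E'
import cv2
im=cv2.imread('pics/scene0.png')[180:336,242:482]; cv2.imwrite('pics/c1.png',cv2.resize(im,None,fx=3.3333,fy=3.3333,interpolation=cv2.INTER_CUBIC))
im=cv2.imread('pics/side0.png')[160:325,200:400]; cv2.imwrite('pics/c2.png',cv2.resize(im,None,fx=3.6,fy=3.6,interpolation=cv2.INTER_CUBIC))
E
```

```text
(no output)
```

View pics/c1.png

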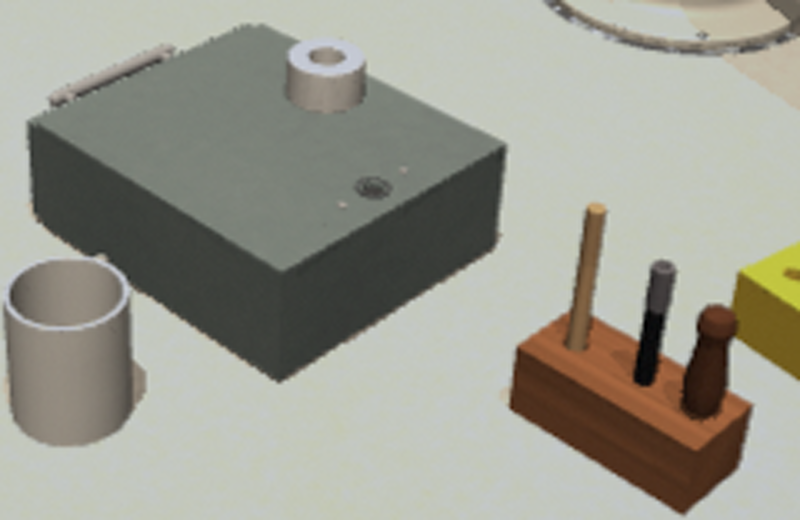

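View pics/c2.png

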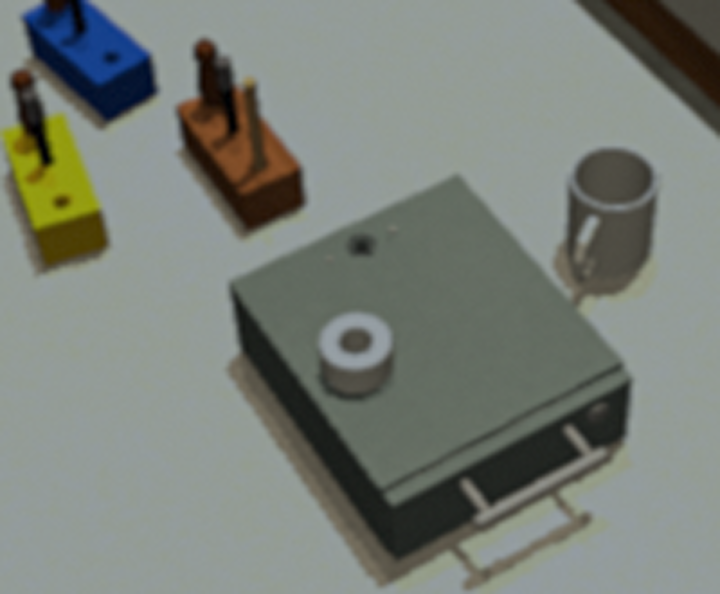

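The crops confirm it: the dowel stands at one end of the brown block, with marker and awl beyond it, and the hole is at crop (373,187). Computing positions.

```bash
python3 - <<'E'
from h import *
A=info('scene0.png');B=info('side0.png')
a=lambda u,v:(u/3.33333+242,v/3.33333+180)
b=lambda u,v:(u/3.6+200,v/3.6+160)
pts={'dowtop':((596,209),(250,83),.15),'dowmouth':((577,347),(260,170),.05),'hole':((373,187),(361,245),.09),'roll':((327,57),(356,341),.122),
'cornA':((505,147),(232,285),.09),'cornB':((281,272),(458,177),.09),'cornC':((30,122),(628,367),.09),'cornD':((260,25),(388,495),.09),
'h1':((52,100),(604,456),.071),'h2':((172,50),(480,520),.071),'marktop':((663,267),(222,65),.135),'awltop':((718,320),(205,48),.125)}
for k,(p,q,z) in pts.items():
    o1,d1=ray(A,*a(*p));o2,d2=ray(B,*b(*q))
    s=np.linalg.lstsq(np.c_[d1,-d2],o2-o1,rcond=None)[0]
    print(k,np.round(onz(A,*a(*p),z),4),np.round(onz(B,*b(*q),z),4),'tri',np.round((o1+d1*s[0]+o2+d2*s[1])/2,4))
E
```

```text
dowtop [0.5593 0.282  0.15  ] [0.56   0.2754 0.15  ] tri [0.5596 0.2797 0.1482]
dowmouth [0.5614 0.2847 0.05  ] [0.5567 0.2714 0.05  ] tri [0.5576 0.2795 0.044 ]
hole [0.5643 0.1181 0.09  ] [0.567  0.1153 0.09  ] tri [0.5659 0.117  0.0898]
roll [0.4995 0.0162 0.122 ] [0.499  0.0093 0.122 ] tri [0.4984 0.0126 0.1197]
cornA [0.4612 0.148  0.09  ] [0.4584 0.1372 0.09  ] tri [0.4583 0.1431 0.0857]
cornB [0.6762 0.1414 0.09  ] [0.6752 0.1344 0.09  ] tri [0.6753 0.1379 0.0874]
cornC [ 0.6741 -0.1014  0.09  ] [ 0.6717 -0.1082  0.09  ] tri [ 0.6722 -0.1059  0.0872]
cornD [ 0.4555 -0.0919  0.09  ] [ 0.4546 -0.1044  0.09  ] tri [ 0.4533 -0.0991  0.0858]
h1 [ 0.6236 -0.1396  0.071 ] [ 0.6152 -0.1549  0.071 ] tri [ 0.6172 -0.1502  0.0639]
h2 [ 0.5081 -0.1347  0.071 ] [ 0.5052 -0.1499  0.071 ] tri [ 0.5044 -0.1442  0.0654]
marktop [0.5611 0.3317 0.135 ] [0.5578 0.3231 0.135 ] tri [0.5585 0.3286 0.1314]
awltop [0.5691 0.3745 0.125 ] [0.5603 0.3606 0.125 ] tri [0.5625 0.3697 0.118 ]
```

>>> play_rows:
  increments:
    - {"slide":[0,0,0],"angular":[0,0,8.59],"claw":1}
    - {"slide":[0,0,0],"angular":[0,0,8.59],"claw":1}
    - {"slide":[0,0,0],"angular":[0,0,8.59],"claw":1}
    - {"slide":[0,0,0],"angular":[0,0,8.59],"claw":1}
    - {"slide":[0,0,0],"angular":[0,0,8.59],"claw":1}
    - {"slide":[0,0,0],"angular":[0,0,8.59],"claw":1}
    - {"slide":[0,0,0],"angular":[0,0,8.59],"claw":1}
    - {"slide":[0,0,0],"angular":[0,0,8.59],"claw":1}
  squeeze: 40

```text
time: 0.95
ee_pos: [0.1993, 0.5125, 0.25]
tcp_rot: [-180.0, 0.0, 89.7]
wrist_force: [-0.4, 0.6, 0.0]
opening: 0.0851
grasp_force: 0.0
```

>>> play_rows:
  increments:
    - {"slide":[-29,45,0],"angular":[0,0,0],"claw":1}
    - {"slide":[-29,45,0],"angular":[0,0,0],"claw":1}
    - {"slide":[-29,45,0],"angular":[0,0,0],"claw":1}
    - {"slide":[-29,45,0],"angular":[0,0,0],"claw":1}
    - {"slide":[-29,45,0],"angular":[0,0,0],"claw":1}
    - {"slide":[-29,45,0],"angular":[0,0,0],"claw":1}
    - {"slide":[-29,45,0],"angular":[0,0,0],"claw":1}
    - {"slide":[-29,45,0],"angular":[0,0,0],"claw":1}

```text
time: 1.75
ee_pos: [0.5371, 0.2947, 0.2501]
tcp_rot: [-180.0, -0.0, 90.0]
wrist_force: [0.2, 1.5, 0.7]
opening: 0.0853
grasp_force: 0.0
```

>>> play_rows:
  increments:
    - {"slide":[0,0,0],"angular":[0,0,0],"claw":1}
    - {"slide":[0,0,0],"angular":[0,0,0],"claw":1}
    - {"slide":[0,0,0],"angular":[0,0,0],"claw":1}

```text
time: 2.05
ee_pos: [0.5351, 0.2965, 0.2501]
tcp_rot: [-180.0, 0.0, 90.1]
wrist_force: [0.6, 0.2, -1.1]
opening: 0.0855
grasp_force: 0.0
```

```bash
python3 - <<'E'
from h import *
print(bot.get_obs())
im,i=snap('wrist','w1.png')
print(proj(i,[.5595,.28,.15]),proj(i,[.5595,.28,.05]))
E
```

```text
{'time': 2.05, 'q': array([2.89887998e+01, 1.37997647e+01, 2.00598057e+01, 9.62920869e+01,
       1.29149388e-02, 1.18931808e+02]), 'qd': array([ 1.00734465, -0.73486994, -0.16909119, -0.08526348, -0.0181429 ,
       -0.06830735]), 'joint_efforts': array([-1.39054969e+00, -6.05141115e+01,  4.62973166e+01, -5.20743302e-02,
       -4.25998180e-02, -7.71146704e-03]), 'ee_pos': array([0.53507479, 0.29652863, 0.25012925]), 'tcp_rot': array([-1.79965706e+02,  4.19971624e-03,  9.00569897e+01]), 'wrist_force': array([ 0.5550981 ,  0.1978996 , -1.05768878]), 'torque': array([-0.00686782,  0.00722611, -0.0139709 ]), 'grasp_force': 0.0, 'opening': 0.08553255866021199}
[357.82752844 274.3974196 ] [347.50065915 234.24056421]
```

View pics/w1.png

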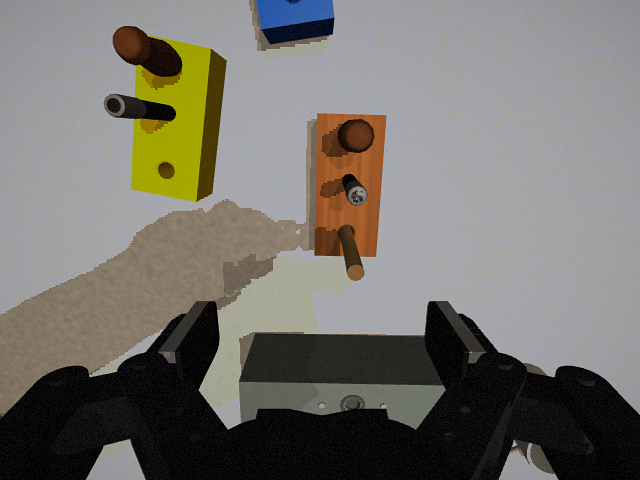

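The wrist picture shows the dowel's top at (355,272), its foot at (346,231) and the cabinet hole at (352,404).

```bash
python3 - <<'E'
from h import *
i=info('w1.png')
for n,p,z in(('top',(355,272),.15),('foot',(346.5,231.5),.05),('hole',(352,404),.09),('mark',(357,196),.135),('blkcorners',(317,114),.05),('',(386,115),.05),('',(377,256),.05),('',(315,255),.05)): print(n,np.round(onz(i,*p,z),4))
E
```

```text
top [0.5575 0.2817 0.15  ]
foot [0.5585 0.2827 0.05  ]
hole [0.5646 0.1198 0.09  ]
mark [0.5588 0.331  0.135 ]
blkcorners [0.5308 0.3876 0.05  ]
 [0.5903 0.3868 0.05  ]
 [0.5885 0.2582 0.05  ]
 [0.5285 0.2591 0.05  ]
```

>>> play_rows:
  increments:
    - {"slide":[-8,12,5],"angular":[0,0,0],"claw":1}
    - {"slide":[-7,11.5,10],"angular":[0,0,0],"claw":1}
    - {"slide":[0,0,25],"angular":[0,0,0],"claw":1}
    - {"slide":[0,0,25],"angular":[0,0,0],"claw":1}
    - {"slide":[0,0,25],"angular":[0,0,0],"claw":1}
    - {"slide":[0,0,25],"angular":[0,0,0],"claw":1}
    - {"slide":[0,0,20],"angular":[0,0,0],"claw":1}
    - {"slide":[0,0,0],"angular":[0,0,0],"claw":1}

```text
time: 2.9
ee_pos: [0.5579, 0.2802, 0.1113]
tcp_rot: [-179.7, 0.2, 90.0]
wrist_force: [-0.9, -0.2, -0.2]
opening: 0.0851
grasp_force: 0.0
```

>>> play_rows:
  increments:
    - {"slide":[0,0,0],"angular":[0,0,0],"claw":-1}
    - {"slide":[0,0,0],"angular":[0,0,0],"claw":-1}
    - {"slide":[0,0,0],"angular":[0,0,0],"claw":-1}
    - {"slide":[0,0,0],"angular":[0,0,0],"claw":-1}
    - {"slide":[0,0,0],"angular":[0,0,0],"claw":-1}
    - {"slide":[0,0,0],"angular":[0,0,0],"claw":-1}
    - {"slide":[0,0,0],"angular":[0,0,0],"claw":-1}
    - {"slide":[0,0,0],"angular":[0,0,0],"claw":-1}

```text
time: 3.7
ee_pos: [0.5594, 0.2812, 0.1158]
tcp_rot: [179.9, -0.0, 90.0]
wrist_force: [-0.1, 0.5, 5.4]
opening: 0.0104
grasp_force: 39.0
```

>>> play_rows:
  increments:
    - {"slide":[0,0,-5],"angular":[0,0,0],"claw":-1}
    - {"slide":[0,0,-12],"angular":[0,0,0],"claw":-1}
    - {"slide":[0,0,-18],"angular":[0,0,0],"claw":-1}
    - {"slide":[0,0,-20],"angular":[0,0,0],"claw":-1}
    - {"slide":[0,0,-20],"angular":[0,0,0],"claw":-1}
    - {"slide":[0,0,-20],"angular":[0,0,0],"claw":-1}
    - {"slide":[0,0,-10],"angular":[0,0,0],"claw":-1}
    - {"slide":[0,0,0],"angular":[0,0,0],"claw":-1}

```text
time: 4.5
ee_pos: [0.5596, 0.2814, 0.2221]
tcp_rot: [179.9, -0.1, 90.0]
wrist_force: [0.1, 0.1, -0.4]
opening: 0.0107
grasp_force: 38.9
```

>>> play_rows:
  increments:
    - {"slide":[-10,0,0],"angular":[0,0,0],"claw":-1}
    - {"slide":[-30,1,0],"angular":[0,0,0],"claw":-1}
    - {"slide":[-40,1.5,0],"angular":[0,0,0],"claw":-1}
    - {"slide":[-40,1.5,0],"angular":[0,0,0],"claw":-1}
    - {"slide":[-30,1,0],"angular":[0,0,0],"claw":-1}
    - {"slide":[-11,0,0],"angular":[0,0,0],"claw":-1}
    - {"slide":[0,0,0],"angular":[0,0,0],"claw":-1}
    - {"slide":[0,0,0],"angular":[0,0,0],"claw":-1}

```text
time: 5.3
ee_pos: [0.5641, 0.1205, 0.2197]
tcp_rot: [-180.0, -0.0, 90.0]
wrist_force: [-0.1, -0.5, -0.1]
opening: 0.0107
grasp_force: 38.9
```

```bash
python3 - <<'E'
from h import *
o=bot.get_obs();print(o['ee_pos'],o['tcp_rot'],o['wrist_force'],o['opening'])
im,i=snap('wrist','w2.png'); im2,i2=snap('scene','s2.png'); im3,i3=snap('side','d2.png')
X=o['ee_pos']-[0,0,.105]
p,p2,p3=proj(i,X).round(),proj(i2,X).round(),proj(i3,X).round();print(p,p2,p3)
W=[]
for m,c,s,k in((im,p,80,5),(im2,p2,40,10),(im3,p3,40,10)):
    x,y=int(c[0])-s//2*1,int(c[1])-s//2; print(x,y)
    W.append(cv2.resize(m[max(y,0):y+s,x:x+s],(400,400) if s==40 else (400,400),interpolation=cv2.INTER_CUBIC)[:, :, ::-1])
cv2.imwrite('pics/c3.png',cv2.resize(np.hstack(W),(798,266)))
cv2.imwrite('pics/c4.png',np.hstack(W[:2])); cv2.imwrite('pics/c5.png',W[2])
E
```

```text
[0.56405503 0.12051926 0.21970764] [-1.79952089e+02 -8.23116572e-03  9.00244193e+01] [-0.07601253 -0.4717604  -0.13612211] 0.010696290912342574
[322. 249.] [355. 227.] [298. 222.]
282 209
335 207
278 202
```

View pics/c4.png

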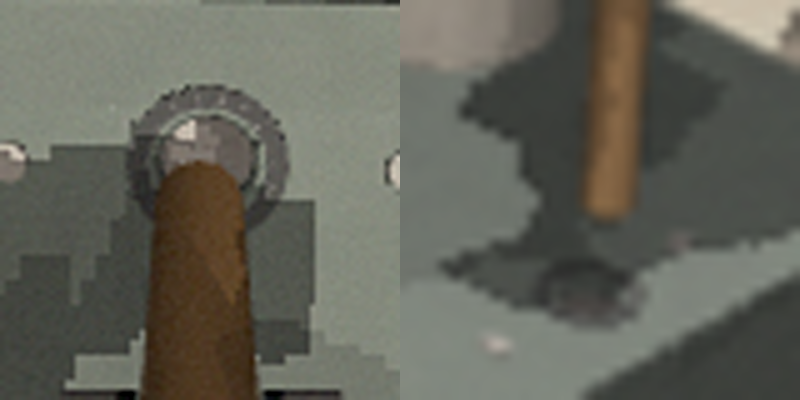

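```bash
python3 - <<'E'
from h import *
i=info('w2.png');s=info('s2.png')
for z in(.112,.1147):
    e=onz(i,322,241,z); print('tip',np.round(e-[0,.0055,0],4))
    e=onz(s,355.8,228.5,z); print('tip scene',np.round(e-np.array([.78,.63,0])*.0055,4))
print('hole',onz(i,323.4,240,.09).round(4), onz(s,354.3,236,.09).round(4))
E
```

```text
tip [0.5641 0.1199 0.112 ]
tip scene [0.5606 0.119  0.112 ]
tip [0.5641 0.1207 0.1147]
tip scene [0.5639 0.1217 0.1147]
hole [0.5652 0.1195 0.09  ] [0.5633 0.1185 0.09  ]
```

View pics/c5.png

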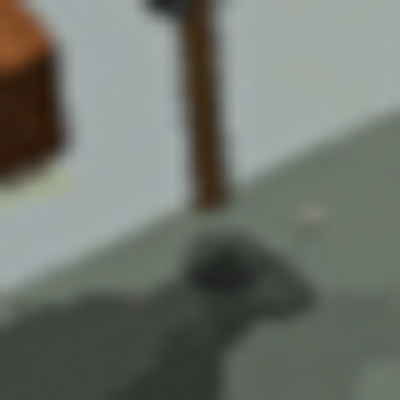

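>>> play_rows:
  increments:
    - {"slide":[-0.5,0.5,5],"angular":[0,0,0],"claw":-1}
    - {"slide":[-1,0,8],"angular":[0,0,0],"claw":-1}
    - {"slide":[0,0,5],"angular":[0,0,0],"claw":-1}
    - {"slide":[0,0,2],"angular":[0,0,0],"claw":-1}
    - {"slide":[0,0,0],"angular":[0,0,0],"claw":-1}
    - {"slide":[0,0,0],"angular":[0,0,0],"claw":-1}

```text
time: 6.05
ee_pos: [0.5648, 0.1187, 0.2004]
tcp_rot: [180.0, -0.0, 90.0]
wrist_force: [0.6, 0.6, 0.0]
opening: 0.0107
grasp_force: 38.9
```

```bash
python3 - <<'E'
from h import *
o=bot.get_obs();print(o['ee_pos'],o['tcp_rot'],o['wrist_force'],o['opening'])
im,i=snap('wrist','w3.png'); im2,i2=snap('scene','s3.png')
X=o['ee_pos']-[0,0,.105]
W=[]
for m,c,s in((im,proj(i,X),50),(im2,proj(i2,X),40)):
    x,y=int(c[0])-s//2*1,int(c[1])-s//2; print(x,y,c)
    W.append(cv2.resize(m[y:y+s,x:x+s],(400,400),interpolation=cv2.INTER_CUBIC)[:, :, ::-1])
cv2.imwrite('pics/c6.png',np.hstack(W))
E
```

```text
[0.5647888  0.11866676 0.20039433] [ 1.79991849e+02 -1.08227563e-03  9.00341768e+01] [0.57991404 0.58641719 0.00639477] 0.010702681649564675
296 223 [321.76180506 248.95551903]
334 214 [354.07267533 234.22711353]
```

View pics/c6.png

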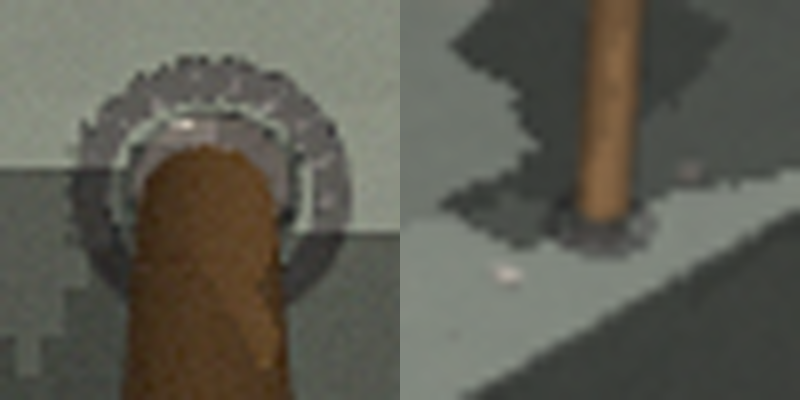

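```bash
python3 - <<'E'
from h import *
i=info('w3.png');s=info('s3.png')
w=lambda u,v:(296+u/8,223+v/8)
q=lambda u,v:(334+u/10,214+v/10)
print('tip',onz(i,*w(210,146),.0954)-[0,.0058,0])
for n,p in(('outer top',(212,56)),('outer L',(72,185)),('outer R',(352,185)),('light top',(211,109)),('light L',(112,195)),('light R',(310,195))): print(n,onz(i,*w(*p),.09).round(4))
print('sc tip',onz(s,*q(205,221),.0954)-np.array([.78,.63,0])*.0058,'ring L,R,bottom',onz(s,*q(145,215),.09),onz(s,*q(258,215),.09),onz(s,*q(203,258),.09))
E
```

```text
tip [0.56511422 0.11833082 0.0954    ]
outer top [0.5653 0.1305 0.09  ]
outer L [0.5532 0.119  0.09  ]
outer R [0.5774 0.119  0.09  ]
light top [0.5652 0.1258 0.09  ]
light L [0.5566 0.118  0.09  ]
light R [0.5738 0.118  0.09  ]
sc tip [0.56524174 0.12057879 0.0954    ] ring L,R,bottom [0.57102483 0.10829212 0.09      ] [0.55307635 0.12554661 0.09      ] [0.57469458 0.12835594 0.09      ]
```

>>> play_rows:
  increments:
    - {"slide":[0,0,2],"angular":[0,0,0],"claw":-1}
    - {"slide":[0,0,2],"angular":[0,0,0],"claw":-1}
    - {"slide":[0,0,1],"angular":[0,0,0],"claw":-1}
    - {"slide":[0,0,1],"angular":[0,0,0],"claw":-1}
    - {"slide":[0,0,0],"angular":[0,0,0],"claw":-1}
  squeeze: 24

```text
time: 6.65
ee_pos: [0.5647, 0.1187, 0.1941]
tcp_rot: [-180.0, 0.0, 90.0]
wrist_force: [-0.3, -0.1, 0.1]
opening: 0.0112
grasp_force: 38.9
```

>>> play_rows:
  increments:
    - {"slide":[0,0,1],"angular":[0,0,0],"claw":-1}
    - {"slide":[0,0,1],"angular":[0,0,0],"claw":-1}
    - {"slide":[0,0,0],"angular":[0,0,0],"claw":-1}

```text
time: 6.95
ee_pos: [0.5647, 0.1186, 0.1921]
tcp_rot: [-180.0, 0.0, 90.0]
wrist_force: [-0.4, -0.1, -1.5]
opening: 0.011
grasp_force: 38.9
```

>>> play_rows:
  increments:
    - {"slide":[0,0,1],"angular":[0,0,0],"claw":-1}
    - {"slide":[0,0,1],"angular":[0,0,0],"claw":-1}
    - {"slide":[0,0,1],"angular":[0,0,0],"claw":-1}
    - {"slide":[0,0,0],"angular":[0,0,0],"claw":-1}

```text
time: 7.35
ee_pos: [0.5647, 0.1186, 0.1891]
tcp_rot: [-180.0, 0.0, 90.0]
wrist_force: [0.6, 0.2, -1.6]
opening: 0.0109
grasp_force: 38.9
```

>>> play_rows:
  increments:
    - {"slide":[0,0,1],"angular":[0,0,0],"claw":-1}
    - {"slide":[0,0,1],"angular":[0,0,0],"claw":-1}
    - {"slide":[0,0,1],"angular":[0,0,0],"claw":-1}
    - {"slide":[0,0,0],"angular":[0,0,0],"claw":-1}

```text
time: 7.75
ee_pos: [0.5647, 0.1187, 0.1861]
tcp_rot: [-180.0, 0.0, 90.0]
wrist_force: [0.5, -0.5, 0.5]
opening: 0.0106
grasp_force: 38.9
```

>>> play_rows:
  increments:
    - {"slide":[0,0,1],"angular":[0,0,0],"claw":-1}
    - {"slide":[0,0,1],"angular":[0,0,0],"claw":-1}
    - {"slide":[0,0,1],"angular":[0,0,0],"claw":-1}
    - {"slide":[0,0,0],"angular":[0,0,0],"claw":-1}

```text
time: 8.15
ee_pos: [0.5647, 0.1186, 0.1831]
tcp_rot: [-180.0, 0.0, 90.0]
wrist_force: [0.1, 0.1, -0.3]
opening: 0.0106
grasp_force: 38.9
```

>>> play_rows:
  increments:
    - {"slide":[0,0,1],"angular":[0,0,0],"claw":-1}
    - {"slide":[0,0,1],"angular":[0,0,0],"claw":-1}
    - {"slide":[0,0,1],"angular":[0,0,0],"claw":-1}
    - {"slide":[0,0,0],"angular":[0,0,0],"claw":-1}

```text
time: 8.55
ee_pos: [0.5647, 0.1187, 0.1801]
tcp_rot: [-180.0, 0.0, 90.0]
wrist_force: [0.1, 0.1, 0.0]
opening: 0.011
grasp_force: 38.9
```

>>> play_rows:
  increments:
    - {"slide":[0,0,1],"angular":[0,0,0],"claw":-1}
    - {"slide":[0,0,1],"angular":[0,0,0],"claw":-1}
    - {"slide":[0,0,1],"angular":[0,0,0],"claw":-1}
    - {"slide":[0,0,0],"angular":[0,0,0],"claw":-1}

```text
time: 8.95
ee_pos: [0.5647, 0.1187, 0.1771]
tcp_rot: [-180.0, 0.0, 90.0]
wrist_force: [0.8, 1.1, 0.6]
opening: 0.0109
grasp_force: 38.9
```

Tip near 0.072, still free. On in 3 mm steps, checking the force after each.

>>> play_rows:
  increments:
    - {"slide":[0,0,1],"angular":[0,0,0],"claw":-1}
    - {"slide":[0,0,1],"angular":[0,0,0],"claw":-1}
    - {"slide":[0,0,1],"angular":[0,0,0],"claw":-1}
    - {"slide":[0,0,0],"angular":[0,0,0],"claw":-1}

```text
time: 9.35
ee_pos: [0.5647, 0.1186, 0.1741]
tcp_rot: [-180.0, 0.0, 90.0]
wrist_force: [-0.4, -0.2, -0.6]
opening: 0.011
grasp_force: 38.9
```

>>> play_rows:
  increments:
    - {"slide":[0,0,1],"angular":[0,0,0],"claw":-1}
    - {"slide":[0,0,1],"angular":[0,0,0],"claw":-1}
    - {"slide":[0,0,1],"angular":[0,0,0],"claw":-1}
    - {"slide":[0,0,0],"angular":[0,0,0],"claw":-1}

```text
time: 9.75
ee_pos: [0.5647, 0.1187, 0.1711]
tcp_rot: [-180.0, 0.0, 90.0]
wrist_force: [-0.1, 0.5, -0.9]
opening: 0.0107
grasp_force: 38.9
```

>>> play_rows:
  increments:
    - {"slide":[0,0,1],"angular":[0,0,0],"claw":-1}
    - {"slide":[0,0,1],"angular":[0,0,0],"claw":-1}
    - {"slide":[0,0,1],"angular":[0,0,0],"claw":-1}
    - {"slide":[0,0,0],"angular":[0,0,0],"claw":-1}

```text
time: 10.15
ee_pos: [0.5647, 0.1186, 0.1681]
tcp_rot: [-180.0, 0.0, 90.0]
wrist_force: [0.1, -0.1, 0.6]
opening: 0.011
grasp_force: 38.9
```

>>> play_rows:
  increments:
    - {"slide":[0,0,1],"angular":[0,0,0],"claw":-1}
    - {"slide":[0,0,1],"angular":[0,0,0],"claw":-1}
    - {"slide":[0,0,1],"angular":[0,0,0],"claw":-1}
    - {"slide":[0,0,0],"angular":[0,0,0],"claw":-1}

```text
time: 10.55
ee_pos: [0.5647, 0.1186, 0.1651]
tcp_rot: [-180.0, 0.0, 90.0]
wrist_force: [1.1, -0.8, -0.5]
opening: 0.0111
grasp_force: 38.9
```

>>> play_rows:
  increments:
    - {"slide":[0,0,1],"angular":[0,0,0],"claw":-1}
    - {"slide":[0,0,1],"angular":[0,0,0],"claw":-1}
    - {"slide":[0,0,1],"angular":[0,0,0],"claw":-1}
    - {"slide":[0,0,0],"angular":[0,0,0],"claw":-1}

```text
time: 10.95
ee_pos: [0.5647, 0.1187, 0.1621]
tcp_rot: [-180.0, 0.0, 90.0]
wrist_force: [-0.1, 0.8, 0.0]
opening: 0.0112
grasp_force: 38.9
```

>>> play_rows:
  increments:
    - {"slide":[0,0,1],"angular":[0,0,0],"claw":-1}
    - {"slide":[0,0,1],"angular":[0,0,0],"claw":-1}
    - {"slide":[0,0,1],"angular":[0,0,0],"claw":-1}
    - {"slide":[0,0,0],"angular":[0,0,0],"claw":-1}

```text
time: 11.35
ee_pos: [0.5647, 0.1187, 0.1591]
tcp_rot: [-180.0, 0.0, 90.0]
wrist_force: [0.2, -0.0, 0.2]
opening: 0.0112
grasp_force: 38.9
```

>>> play_rows:
  increments:
    - {"slide":[0,0,1],"angular":[0,0,0],"claw":-1}
    - {"slide":[0,0,1],"angular":[0,0,0],"claw":-1}
    - {"slide":[0,0,1],"angular":[0,0,0],"claw":-1}
    - {"slide":[0,0,0],"angular":[0,0,0],"claw":-1}

```text
time: 11.75
ee_pos: [0.5649, 0.1186, 0.1567]
tcp_rot: [180.0, 0.0, 90.0]
wrist_force: [-0.2, -0.0, 4.5]
opening: 0.0112
grasp_force: 39.3
```

>>> play_rows:
  increments:
    - {"slide":[0,0,1],"angular":[0,0,0],"claw":-1}
    - {"slide":[0,0,1],"angular":[0,0,0],"claw":-1}
    - {"slide":[0,0,0],"angular":[0,0,0],"claw":-1}

```text
time: 12.05
ee_pos: [0.5649, 0.1185, 0.1546]
tcp_rot: [180.0, 0.0, 90.0]
wrist_force: [-0.8, -2.3, 5.7]
opening: 0.0109
grasp_force: 39.4
```

Catch felt at TCP z ≈ 0.157; release expected near 0.1505.

>>> play_rows:
  increments:
    - {"slide":[0,0,1],"angular":[0,0,0],"claw":-1}
    - {"slide":[0,0,1],"angular":[0,0,0],"claw":-1}
    - {"slide":[0,0,0],"angular":[0,0,0],"claw":-1}

```text
time: 12.35
ee_pos: [0.5649, 0.1183, 0.1527]
tcp_rot: [180.0, 0.0, 90.0]
wrist_force: [-0.4, -2.0, 5.3]
opening: 0.0112
grasp_force: 39.5
```

>>> play_rows:
  increments:
    - {"slide":[0,0,1],"angular":[0,0,0],"claw":-1}
    - {"slide":[0,0,0.7],"angular":[0,0,0],"claw":-1}
    - {"slide":[0,0,0],"angular":[0,0,0],"claw":-1}

```text
time: 12.65
ee_pos: [0.5651, 0.1184, 0.151]
tcp_rot: [179.9, 0.0, 90.0]
wrist_force: [0.1, -0.8, 5.6]
opening: 0.0108
grasp_force: 39.4
```

```bash
python3 - <<'E'
from h import *
im,i=snap('side','d4.png'); a=cv2.imread('pics/side0.png')[:,:,::-1]
d=np.abs(im.astype(int)-a).sum(2)[270:370,290:420]>60; print(d.sum(), np.argwhere(d).mean(0)+[270,290] if d.any() else '')
E
```

```text
2554 [300.9064213  345.01996868]
```

```bash
cat > hd.py <<'E'
from h import *
def score(fn,cam0='side0.png'):
    i=info(fn); g=cv2.cvtColor(cv2.imread('pics/'+fn),cv2.COLOR_BGR2GRAY).astype(float); out=[]
    for s in range(0,105,5):
        v=[]
        for t in np.linspace(.512,.608,40):
            p=lambda off: proj(i,[t,-.147-.004*0-s/1000+off,.071])
            f=lambda q: cv2.getRectSubPix(g.astype(np.float32),(1,1),tuple(map(float,q)))[0,0]
            v.append(f(p(0))-.5*f(p(.014))-.5*f(p(-.014)))
        out.append((s,round(float(np.mean(v)))))
    return out
if __name__=='__main__':
    import sys
    for fn in sys.argv[1:]: print(fn,score(fn))
E
python3 hd.py side0.png d2.png d4.png
```

```text
side0.png [(0, 44), (5, 10), (10, -31), (15, -5), (20, 25), (25, 32), (30, 17), (35, 6), (40, -19), (45, -27), (50, -7), (55, 11), (60, 13), (65, 3), (70, 1), (75, 0), (80, 0), (85, 0), (90, 0), (95, 0), (100, 0)]
d2.png [(0, 47), (5, 10), (10, -33), (15, -5), (20, 27), (25, 35), (30, 18), (35, 7), (40, -20), (45, -29), (50, -8), (55, 12), (60, 14), (65, 3), (70, 1), (75, 0), (80, 0), (85, 0), (90, 0), (95, 0), (100, 0)]
d4.png [(0, 14), (5, -33), (10, -42), (15, -23), (20, 4), (25, -4), (30, -42), (35, -38), (40, -1), (45, 40), (50, 9), (55, -5), (60, 4), (65, 28), (70, 26), (75, 13), (80, -9), (85, -29), (90, -17), (95, 7), (100, 15)]
```

The drawer is out by about 45 mm. Now withdraw the dowel and take it back over the block.

>>> play_rows:
  increments:
    - {"slide":[0,0,-4],"angular":[0,0,0],"claw":-1}
    - {"slide":[0,0,-8],"angular":[0,0,0],"claw":-1}
    - {"slide":[0,0,-12],"angular":[0,0,0],"claw":-1}
    - {"slide":[0,0,-14],"angular":[0,0,0],"claw":-1}
    - {"slide":[0,0,-14],"angular":[0,0,0],"claw":-1}
    - {"slide":[0,0,-12],"angular":[0,0,0],"claw":-1}
    - {"slide":[0,0,-5],"angular":[0,0,0],"claw":-1}
    - {"slide":[0,0,0],"angular":[0,0,0],"claw":-1}

```text
time: 13.5
ee_pos: [0.5651, 0.1187, 0.2206]
tcp_rot: [179.9, -0.0, 90.0]
wrist_force: [0.5, -0.2, 0.6]
opening: 0.0108
grasp_force: 38.8
```

>>> play_rows:
  increments:
    - {"slide":[10,0,0],"angular":[0,0,0],"claw":-1}
    - {"slide":[30,-1,0],"angular":[0,0,0],"claw":-1}
    - {"slide":[40,-2,0],"angular":[0,0,0],"claw":-1}
    - {"slide":[40,-2,0],"angular":[0,0,0],"claw":-1}
    - {"slide":[30,-0.5,0],"angular":[0,0,0],"claw":-1}
    - {"slide":[12.5,0,0],"angular":[0,0,0],"claw":-1}
    - {"slide":[0,0,0],"angular":[0,0,0],"claw":-1}
    - {"slide":[0,0,0],"angular":[0,0,0],"claw":-1}

```text
time: 14.3
ee_pos: [0.559, 0.2807, 0.2191]
tcp_rot: [-180.0, 0.0, 90.0]
wrist_force: [-0.7, -0.1, 0.4]
opening: 0.0107
grasp_force: 38.8
```

>>> play_rows:
  increments:
    - {"slide":[0,0,10],"angular":[0,0,0],"claw":-1}
    - {"slide":[0,0,15],"angular":[0,0,0],"claw":-1}
    - {"slide":[0,0,15],"angular":[0,0,0],"claw":-1}
    - {"slide":[0,0,10],"angular":[0,0,0],"claw":-1}
    - {"slide":[0,0,5],"angular":[0,0,0],"claw":-1}
    - {"slide":[0,0,0],"angular":[0,0,0],"claw":-1}
    - {"slide":[0,0,0],"angular":[0,0,0],"claw":-1}

```text
time: 15.0
ee_pos: [0.5594, 0.281, 0.1651]
tcp_rot: [180.0, -0.0, 90.0]
wrist_force: [0.4, 0.1, 0.4]
opening: 0.0109
grasp_force: 38.8
```

```bash
python3 - <<'E'
from h import *
o=bot.get_obs();print(o['ee_pos'],o['tcp_rot'],o['wrist_force'],o['opening'])
im,i=snap('wrist','w5.png'); im2,i2=snap('scene','s5.png'); snap('side','d5.png')
X=o['ee_pos']-[0,0,.105]
W=[]
for m,c,s in((im,proj(i,X),66),(im2,proj(i2,X),40)):
    x,y=int(c[0])-s//2*1,int(c[1])-s//2; print(x,y,c)
    W.append(cv2.resize(m[y:y+s,x:x+s],(400,400),interpolation=cv2.INTER_CUBIC)[:, :, ::-1])
cv2.imwrite('pics/c7.png',np.hstack(W))
E
python3 hd.py d5.png
```

```text
[0.55936208 0.28098799 0.16513221] [ 1.79964933e+02 -1.73290025e-02  9.00157068e+01] [0.38124426 0.1130988  0.44253061] 0.010949157708192903
288 216 [321.67039796 249.00863686]
394 258 [414.77130006 278.95182236]
d5.png [(0, 23), (5, -18), (10, -44), (15, -31), (20, -2), (25, 5), (30, -32), (35, -45), (40, -15), (45, 32), (50, 26), (55, -10), (60, 1), (65, 18), (70, 33), (75, 17), (80, -2), (85, -26), (90, -24), (95, 3), (100, 14)]
```

View pics/c7.png

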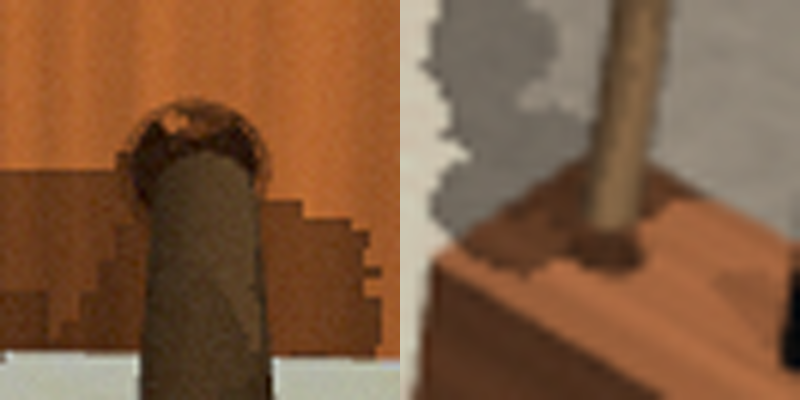

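The dowel tip is at crop (204,150 at its near edge), and the hole's rim spans columns 130–268 with its top at row 98.

```bash
python3 - <<'E'
from h import *
i=info('w5.png'); k=66/400
w=lambda u,v:(288+u*k,216+v*k)
print('tip',onz(i,*w(204,151),.060)-[0,.0058,0])
L,R,T=[onz(i,*w(*p),.05) for p in((130,165),(268,165),(199,98))]
r=(R-L)[0]/2; print('hole',(L+R)[0]/2,T[1]-r,r)
E
```

```text
tip [0.5593537  0.28088357 0.06      ]
hole 0.5587857668261541 0.2820068165891149 0.008024630411935019
```

>>> play_rows:
  increments:
    - {"slide":[0.7,-0.5,3],"angular":[0,0,0],"claw":-1}
    - {"slide":[0,0,3],"angular":[0,0,0],"claw":-1}
    - {"slide":[0,0,3],"angular":[0,0,0],"claw":-1}
    - {"slide":[0,0,3],"angular":[0,0,0],"claw":-1}
    - {"slide":[0,0,3],"angular":[0,0,0],"claw":-1}
    - {"slide":[0,0,0],"angular":[0,0,0],"claw":-1}

```text
time: 15.75
ee_pos: [0.5584, 0.2817, 0.1489]
tcp_rot: [-180.0, 0.0, 90.0]
wrist_force: [0.0, 0.0, -0.2]
opening: 0.0108
grasp_force: 38.8
```

>>> play_rows:
  increments:
    - {"slide":[0,0,5],"angular":[0,0,0],"claw":-1}
    - {"slide":[0,0,5],"angular":[0,0,0],"claw":-1}
    - {"slide":[0,0,5],"angular":[0,0,0],"claw":-1}
    - {"slide":[0,0,5],"angular":[0,0,0],"claw":-1}
    - {"slide":[0,0,5],"angular":[0,0,0],"claw":-1}
    - {"slide":[0,0,4],"angular":[0,0,0],"claw":-1}
    - {"slide":[0,0,2.5],"angular":[0,0,0],"claw":-1}
    - {"slide":[0,0,0],"angular":[0,0,0],"claw":-1}

```text
time: 16.55
ee_pos: [0.5585, 0.2818, 0.1176]
tcp_rot: [-180.0, 0.0, 90.0]
wrist_force: [-0.3, -0.5, -0.7]
opening: 0.0109
grasp_force: 38.8
```

>>> play_rows:
  increments:
    - {"slide":[0,0,0.5],"angular":[0,0,0],"claw":-0.6}
    - {"slide":[0,0,0],"angular":[0,0,0],"claw":-0.3}
    - {"slide":[0,0,0],"angular":[0,0,0],"claw":0.2}
    - {"slide":[0,0,0],"angular":[0,0,0],"claw":0.6}
    - {"slide":[0,0,0],"angular":[0,0,0],"claw":1}
    - {"slide":[0,0,0],"angular":[0,0,0],"claw":1}
    - {"slide":[0,0,0],"angular":[0,0,0],"claw":1}

```text
time: 17.25
ee_pos: [0.5587, 0.2819, 0.1176]
tcp_rot: [180.0, -0.0, 90.0]
wrist_force: [-0.5, 0.1, -0.4]
opening: 0.0858
grasp_force: 0.0
```

>>> play_rows:
  increments:
    - {"slide":[0,0,-10],"angular":[0,0,0],"claw":1}
    - {"slide":[0,0,-20],"angular":[0,0,0],"claw":1}
    - {"slide":[0,0,-25],"angular":[0,0,0],"claw":1}
    - {"slide":[0,0,-25],"angular":[0,0,0],"claw":1}
    - {"slide":[0,0,-25],"angular":[0,0,0],"claw":1}
    - {"slide":[0,0,-20],"angular":[0,0,0],"claw":1}
    - {"slide":[0,0,-8],"angular":[0,0,0],"claw":1}
    - {"slide":[0,0,0],"angular":[0,0,0],"claw":1}

```text
time: 18.05
ee_pos: [0.559, 0.2821, 0.252]
tcp_rot: [179.9, -0.1, 90.0]
wrist_force: [-0.2, -0.9, -0.1]
opening: 0.0856
grasp_force: 0.0
```

>>> play_rows:
  increments:
    - {"slide":[0,0,0],"angular":[0,0,-8.5],"claw":0.5}
    - {"slide":[0,0,0],"angular":[0,0,-8.5],"claw":0.5}
    - {"slide":[0,0,0],"angular":[0,0,-8.5],"claw":0.5}
    - {"slide":[0,0,0],"angular":[0,0,-8.5],"claw":0.5}
    - {"slide":[0,0,0],"angular":[0,0,-8.5],"claw":0.5}
    - {"slide":[0,0,0],"angular":[0,0,-8.5],"claw":0.5}
    - {"slide":[0,0,0],"angular":[0,0,-8.5],"claw":0.5}
    - {"slide":[0,0,0],"angular":[0,0,-8.5],"claw":0.5}

```text
time: 18.85
ee_pos: [0.5584, 0.2817, 0.249]
tcp_rot: [-179.9, -0.1, 158.4]
wrist_force: [-0.2, -0.5, 0.5]
opening: 0.0641
grasp_force: 0.0
```

>>> play_rows:
  increments:
    - {"slide":[0,0,0],"angular":[0,0,-8.5],"claw":0}
    - {"slide":[0,0,0],"angular":[0,0,-8.5],"claw":0}
    - {"slide":[0,0,0],"angular":[0,0,-5],"claw":0}
    - {"slide":[0,0,0],"angular":[0,0,0],"claw":0}

```text
time: 19.25
ee_pos: [0.5584, 0.2817, 0.2492]
tcp_rot: [-179.9, -0.1, -179.9]
wrist_force: [-0.1, 0.3, 0.4]
opening: 0.0428
grasp_force: 0.0
```

>>> play_rows:
  increments:
    - {"slide":[0,-20,0],"angular":[0,0,0],"claw":0}
    - {"slide":[0,-40,0],"angular":[0,0,0],"claw":0}
    - {"slide":[0,-45,0],"angular":[0,0,0],"claw":0}
    - {"slide":[0,-45,0],"angular":[0,0,0],"claw":0}
    - {"slide":[0,-45,0],"angular":[0,0,0],"claw":0}
    - {"slide":[0,-45,0],"angular":[0,0,0],"claw":0}
    - {"slide":[0,-45,0],"angular":[0,0,0],"claw":0}
    - {"slide":[0,-45,0],"angular":[0,0,0],"claw":0}

```text
time: 20.05
ee_pos: [0.5579, -0.0507, 0.2503]
tcp_rot: [-180.0, -0.0, 179.9]
wrist_force: [1.2, 0.6, 0.3]
opening: 0.0429
grasp_force: 0.0
```

>>> play_rows:
  increments:
    - {"slide":[0,-45,0],"angular":[0,0,0],"claw":0}
    - {"slide":[0,-45,0],"angular":[0,0,0],"claw":0}
    - {"slide":[0,-30,0],"angular":[0,0,0],"claw":0}
    - {"slide":[0,-16,0],"angular":[0,0,0],"claw":0}
    - {"slide":[0,0,0],"angular":[0,0,0],"claw":0}
    - {"slide":[0,0,0],"angular":[0,0,0],"claw":0}

```text
time: 20.65
ee_pos: [0.5586, -0.1839, 0.2504]
tcp_rot: [180.0, -0.0, 180.0]
wrist_force: [0.8, 0.3, -0.1]
opening: 0.0425
grasp_force: 0.0
```

```bash
python3 - <<'E'
from h import *
o=bot.get_obs();print(o['time'],o['ee_pos'],o['tcp_rot'],o['opening'])
im,i=snap('wrist','w6.png'); im2,i2=snap('scene','s6.png'); snap('side','d6.png')
a=np.vstack([cv2.resize(im2[180:336,242:482],(320,208)),cv2.resize(im2[230:335,390:470],(320,272))[:272]])
cv2.imwrite('pics/c8.png',cv2.resize(np.hstack([cv2.resize(im,(480,480)) if 0 else cv2.resize(im,(640,480)),a]),(800,400))[:,:,::-1])
E
```

```text
20.65 [ 0.5586479  -0.18390008  0.25035462] [ 1.79973870e+02 -2.46539486e-02  1.79954531e+02] 0.042477803336147084
```

View pics/c8.png

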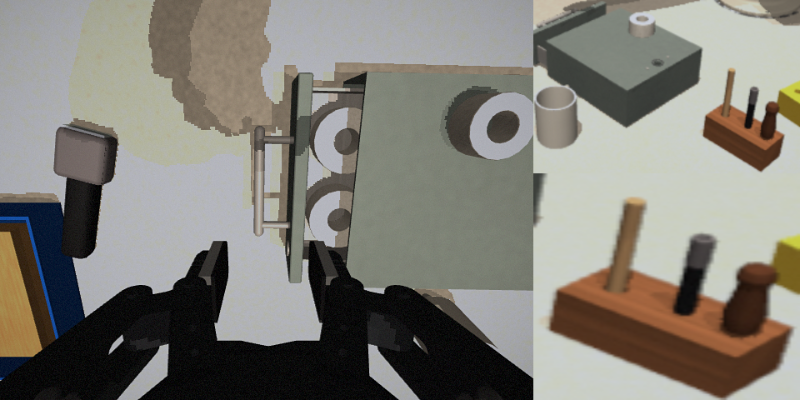

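The dowel stands in its hole. The handle bar runs from (311,154) to (311,283) in the wrist picture, and the drawer front's edge is near column 348. The scanner and tray are well to the left.

```bash
python3 - <<'E'
from h import *
i=info('w6.png')
for n,p,z in(('h1',(311,154),.071),('h2',(311,283),.071),('front',(348,220),.085),('scanner',(115*1.2,180*1.2),.04),('tray',(75*1.2,230*1.2),.03)): print(n,onz(i,*p,z).round(4))
E
python3 hd.py d6.png | cut -c1-400
```

```text
h1 [ 0.5009 -0.1915  0.071 ]
h2 [ 0.6171 -0.1926  0.071 ]
front [ 0.5539 -0.1607  0.085 ]
scanner [ 0.5605 -0.3599  0.04  ]
tray [ 0.627  -0.4252  0.03  ]
d6.png [(0, 14), (5, -18), (10, -37), (15, -29), (20, -3), (25, 4), (30, -28), (35, -41), (40, -19), (45, 21), (50, 19), (55, -6), (60, 7), (65, 22), (70, 33), (75, 17), (80, -2), (85, -26), (90, -25), (95, 3), (100, 14)]
```

>>> play_rows:
  increments:
    - {"slide":[0,-4,10],"angular":[0,0,0],"claw":-0.4}
    - {"slide":[0,-5,25],"angular":[0,0,0],"claw":-0.4}
    - {"slide":[0,0,30],"angular":[0,0,0],"claw":-0.4}
    - {"slide":[0,0,30],"angular":[0,0,0],"claw":-0.4}
    - {"slide":[0,0,20],"angular":[0,0,0],"claw":-0.4}
    - {"slide":[0,0,10],"angular":[0,0,0],"claw":-0.4}
    - {"slide":[0,0,0],"angular":[0,0,0],"claw":-0.4}
    - {"slide":[0,0,0],"angular":[0,0,0],"claw":-0.4}

```text
time: 21.6
ee_pos: [0.5593, -0.193, 0.1264]
tcp_rot: [-180.0, 0.1, -179.9]
wrist_force: [-0.4, 0.0, -0.3]
opening: 0.0258
grasp_force: 0.0
```

>>> play_rows:
  increments:
    - {"slide":[0,0,10],"angular":[0,0,0],"claw":-0.4}
    - {"slide":[0,0,10],"angular":[0,0,0],"claw":-0.4}
    - {"slide":[0,0,10],"angular":[0,0,0],"claw":-0.4}
    - {"slide":[0,0,0],"angular":[0,0,0],"claw":-0.4}

```text
time: 22.0
ee_pos: [0.5581, -0.1929, 0.0935]
tcp_rot: [179.9, -0.1, -180.0]
wrist_force: [0.6, 0.5, -0.6]
opening: 0.0257
grasp_force: 0.0
```

No contact. Going down the last 26 mm, then closing with a light grip.

>>> play_rows:
  increments:
    - {"slide":[0,0,8],"angular":[0,0,0],"claw":-0.4}
    - {"slide":[0,0,8],"angular":[0,0,0],"claw":-0.4}
    - {"slide":[0,0,8],"angular":[0,0,0],"claw":-0.4}
    - {"slide":[0,0,2],"angular":[0,0,0],"claw":-0.4}
    - {"slide":[0,0,0],"angular":[0,0,0],"claw":-0.4}

```text
time: 22.5
ee_pos: [0.5587, -0.1931, 0.069]
tcp_rot: [180.0, -0.0, -180.0]
wrist_force: [0.4, -0.1, 0.5]
opening: 0.0253
grasp_force: 0.0
```

>>> play_rows:
  increments:
    - {"slide":[0,0,0],"angular":[0,0,0],"claw":-0.7}
    - {"slide":[0,0,0],"angular":[0,0,0],"claw":-1}
    - {"slide":[0,0,0],"angular":[0,0,0],"claw":-1}
    - {"slide":[0,0,0],"angular":[0,0,0],"claw":-1}
    - {"slide":[0,0,0],"angular":[0,0,0],"claw":-1}
  squeeze: 30

```text
time: 23.0
ee_pos: [0.5591, -0.1933, 0.0699]
tcp_rot: [-180.0, 0.0, -180.0]
wrist_force: [-0.0, 0.1, 1.9]
opening: 0.0101
grasp_force: 29.4
```

>>> play_rows:
  increments:
    - {"slide":[0,-3,0],"angular":[0,0,0],"claw":-1}
    - {"slide":[0,-6,0],"angular":[0,0,0],"claw":-1}
    - {"slide":[0,-8,0],"angular":[0,0,0],"claw":-1}
    - {"slide":[0,-8,0],"angular":[0,0,0],"claw":-1}
    - {"slide":[0,-8,0],"angular":[0,0,0],"claw":-1}
    - {"slide":[0,-6,0],"angular":[0,0,0],"claw":-1}
    - {"slide":[0,-4,0],"angular":[0,0,0],"claw":-1}
    - {"slide":[0,0,0],"angular":[0,0,0],"claw":-1}

```text
time: 23.8
ee_pos: [0.5583, -0.2376, 0.0699]
tcp_rot: [-179.9, -0.1, 180.0]
wrist_force: [-5.5, -0.4, 6.7]
opening: 0.0097
grasp_force: 29.8
```

>>> play_rows:
  increments:
    - {"slide":[0,-2,0],"angular":[0,0,0],"claw":-1}
    - {"slide":[0,-2,0],"angular":[0,0,0],"claw":-1}
    - {"slide":[0,-1,0],"angular":[0,0,0],"claw":-1}
    - {"slide":[0,0,0],"angular":[0,0,0],"claw":-1}

```text
time: 24.2
ee_pos: [0.5582, -0.2421, 0.0699]
tcp_rot: [-180.0, -0.1, 180.0]
wrist_force: [-6.5, -0.4, 6.2]
opening: 0.0099
grasp_force: 29.9
```

>>> play_rows:
  increments:
    - {"slide":[0,-1,0],"angular":[0,0,0],"claw":-1}
    - {"slide":[0,-1,0],"angular":[0,0,0],"claw":-1}
    - {"slide":[0,0,0],"angular":[0,0,0],"claw":-1}

```text
time: 24.5
ee_pos: [0.5582, -0.2441, 0.0699]
tcp_rot: [-180.0, -0.1, 180.0]
wrist_force: [-5.8, 0.7, 7.0]
opening: 0.0097
grasp_force: 29.9
```

>>> play_rows:
  increments:
    - {"slide":[0,-1,0],"angular":[0,0,0],"claw":-1}
    - {"slide":[0,-1,0],"angular":[0,0,0],"claw":-1}
    - {"slide":[0,0,0],"angular":[0,0,0],"claw":-1}

```text
time: 24.8
ee_pos: [0.5582, -0.246, 0.0699]
tcp_rot: [-180.0, -0.1, 180.0]
wrist_force: [-6.2, 1.0, 6.5]
opening: 0.0096
grasp_force: 29.9
```

>>> play_rows:
  increments:
    - {"slide":[0,-1,0],"angular":[0,0,0],"claw":-1}
    - {"slide":[0,-1,0],"angular":[0,0,0],"claw":-1}
    - {"slide":[0,0,0],"angular":[0,0,0],"claw":-1}

```text
time: 25.1
ee_pos: [0.5581, -0.2471, 0.0699]
tcp_rot: [179.9, -0.1, -180.0]
wrist_force: [-6.5, 5.3, 9.1]
opening: 0.0097
grasp_force: 30.1
```

>>> play_rows:
  increments:
    - {"slide":[0,-1,0],"angular":[0,0,0],"claw":-1}
    - {"slide":[0,-0.5,0],"angular":[0,0,0],"claw":-1}
    - {"slide":[0,0,0],"angular":[0,0,0],"claw":-1}

```text
time: 25.4
ee_pos: [0.5581, -0.2472, 0.0698]
tcp_rot: [179.8, -0.1, -179.9]
wrist_force: [-6.8, 13.1, 9.3]
opening: 0.0095
grasp_force: 30.5
```

>>> play_rows:
  increments:
    - {"slide":[0,1.5,0],"angular":[0,0,0],"claw":-1}
    - {"slide":[0,0,0],"angular":[0,0,0],"claw":-0.7}
    - {"slide":[0,0,0],"angular":[0,0,0],"claw":-0.4}
    - {"slide":[0,0,0],"angular":[0,0,0],"claw":-0.4}
    - {"slide":[0,0,0],"angular":[0,0,0],"claw":-0.4}

```text
time: 25.9
ee_pos: [0.559, -0.2474, 0.0693]
tcp_rot: [180.0, -0.0, -180.0]
wrist_force: [-0.6, 0.2, -0.3]
opening: 0.0254
grasp_force: 0.0
```

>>> play_rows:
  increments:
    - {"slide":[0,0,-5],"angular":[0,0,0],"claw":-0.4}
    - {"slide":[0,0,-15],"angular":[0,0,0],"claw":-0.4}
    - {"slide":[0,0,-25],"angular":[0,0,0],"claw":-0.4}
    - {"slide":[0,0,-30],"angular":[0,0,0],"claw":-0.4}
    - {"slide":[0,0,-30],"angular":[0,0,0],"claw":-0.4}
    - {"slide":[0,0,-20],"angular":[0,0,0],"claw":-0.4}
    - {"slide":[0,0,0],"angular":[0,0,0],"claw":-0.4}
    - {"slide":[0,0,0],"angular":[0,0,0],"claw":-0.4}

```text
time: 26.7
ee_pos: [0.5592, -0.2473, 0.1956]
tcp_rot: [-180.0, 0.1, -180.0]
wrist_force: [-0.1, -0.2, -0.6]
opening: 0.0257
grasp_force: 0.0
```

```bash
python3 - <<'E'
from h import *
o=bot.get_obs();print(o['time'],o['ee_pos'],o['wrist_force'])
im,i=snap('wrist','w7.png'); im2,_=snap('scene','s7.png'); snap('side','d7.png')
cv2.imwrite('pics/c9.png',cv2.resize(np.hstack([im,im2]),(800,300))[:,:,::-1])
E
python3 hd.py d7.png
```

```text
26.7 [ 0.55924589 -0.24726214  0.19559478] [-0.08249824 -0.16787576 -0.56118303]
d7.png [(0, 41), (5, 16), (10, -7), (15, -21), (20, -25), (25, -18), (30, 4), (35, 29), (40, 32), (45, 25), (50, 12), (55, 4), (60, -29), (65, -36), (70, -24), (75, 2), (80, -6), (85, -33), (90, -32), (95, -10), (100, 20)]
```

View pics/c9.png

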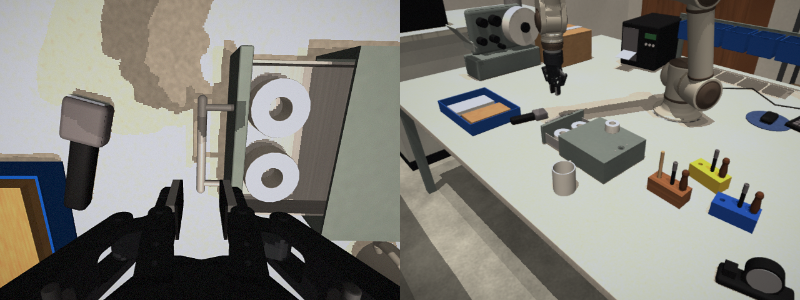

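The drawer is open against its stop, the dowel stands in the brown block at (660,165), and the arm is clear of everything.

```bash
python3 -c "
from workcell import bot
print(bot.job_done())"
```

```text
the job is handed in; nothing more can be done
None
```

The drawer was released with the dowel (about 6 N on the catch), the dowel is back in its hole in the block, the drawer is pulled fully open to its stop, and the job was handed in at about 27 s.

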